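# Lock off the strap cutter at its stop button

## Robot

A 7-joint arm with a two-finger parallel gripper is mounted at the origin on the work surface. World frame = base frame: x ahead of the robot, y to its left, z up, the work surface at z = 0. Lengths are in m, angles in rad, forces in N, time in s.
With the tool pointing down it reaches from about 0.425 to 0.925 m from the base axis. Payload 6.8 kg.
Tool frame: the origin (TCP) lies between the finger pads; the fingertips stand r.tcp_to_tips ahead of it and the grasp point (between the pads) lies 3 mm ahead of it (r.tcp_to_tips is the distance from the TCP to the fingertips, in m); z points along the fingers, y is the line along which they close (so a half turn about z gives the same grasp; the last joint's range is limited). The gripper opens to 85 mm and grips with 20 to 120 N. Pads are 22 mm wide; open, the fingers measure 114 mm over their backs; the gripper's body (76 mm by 85 mm) begins 54 mm behind the grasp point. The pads swing forward as they close: fully open they stand 13 mm farther back than shut.
Start: joints at [1.144, 0.477, 0.022, 1.555, -0.011, 1.109, -0.083], TCP at [0.212, -0.641, 0.253] pointing down, gripper open.
Joint ranges: [-2.96, 2.96], [-0.34, 2.1], [-1.41, 1.46], [0.24, 2.44], [-1.37, 4.51], [0.17, 1.92], [-2.96, 2.96]. Speed limits (rad/s): [2.39, 2.39, 3.14, 3.14, 3.14, 3.14, 3.14].

## Interface

Orientations are given as a rotation vector (axis times angle).
In Python, from bench import r gives the robot as it stands. The module is installed in compiled form; this text tells all that it offers.
- The arm moves only by the tool step_arm, never from a script. Its argument "moves" is a list of rows, each an object of numbers: "rx", "ry", "rz": the turn, a rotation vector about the tool's x, y, z in degrees; "dx", "dy", "dz": the shift along the tool's x, y, z in mm; "gripper": the opening, from -1 (shut) to 1 (fully open). In form: [{"rx": .., "ry": .., "rz": .., "dx": .., "dy": .., "dz": .., "gripper": ..}, ...]. A call has 1 to 20 rows; each row shifts and turns the commanded pose from where the row before left it, along the tool's axes as they then stand; what a row does not reach is not made up. A row lasts 1/8 s, in which the tool goes at most 62.5 mm and 10.7 degrees, less where a joint would pass 70% of its speed; a pose out of reach is approached as far as the arm can. A call is refused whole if a number of a shift passes 62.5 or a number of a turn 10.7, either way. A call with a gripper value outside its range is refused whole. The fingers move at their own pace and stop on an object; "grip_force" is the grip in N (left out, the last holds). Time passes only in rows, so rows that do not move let the fingers close. It gives the time, the measured TCP pose, the force, the opening and the grip force at its end, in the units of the state.
- r.get_obs(): the state, without advancing time (a new reading comes with each control period).
- r.grab_frame(name): name is "scene" or "side" or "wrist"; returns the picture (400x640x3 uint8, blue, green, red); there is no depth.
- r.camera_info(name): a dict with "mtx" (3x3 intrinsics, pixels), "rvec" (rotation vector, rad) and "tvec" (3), from world to camera coordinates, as OpenCV has them. Camera axes: x right, y down, z forward; pixel columns grow to the right and rows downward; lengths in m; the calibration is good to about 2 mm. The wrist camera is an equidistant fisheye: a pixel r from the principal point sees the ray r / f radians off the axis. A picture is of the moment at which its call begins: read the wrist's pose just before it. camera_info takes no time and is no camera call; for the wrist camera it gives the pose at the moment of the call.
- r.hand_in(): hands the job in; it is judged then, once.
The state is a dict: "clock": time; "joints": joint angles; "qvel": joint speeds; "tau": joint torques, N m; "tcp_pos": TCP position; "orientation": TCP orientation; "contact_force": force on the tool from outside, world axes, zero at the start; "moment": the same for the moment, N m; "grip_width": finger opening in m; "gripper_force": force on a finger pad.
Only numpy, scipy, OpenCV 4.12 (cv2) and the standard library are available. Lean on these libraries where they do the work, as an engineer would, in place of code of your own. Each camera call takes 0.05 s, during which the arm holds its last target. There are 200 camera calls.

## Task

The strap cutter's knives are about to be changed, so lock it off at its control station on the bench: press the big mushroom stop button fully in and, while it is held in, slide the forked lock plate fully home by its upright lug so that it traps the button. Then let go: the button must stay in. Do not press the small start button, and leave the hammer, tin and thread cone where they are.

Things in the scene. Friction and masses are not known exactly. Their poses are not given: they have to be found in the camera images.
- station: Grey cast control box bolted to the bench: 110 mm along its x, 220 along its y, top face 80 mm above the bench. Origin: centre of its underside, z up. The stop button is at x = y = 0, the start button at y = +76 mm, the lock plate's lug on the -y side. Conduit at the +y end (to y = 164 mm, 51 mm high). Rails along the plate stand 8.5 mm above the top face, y = -100 to +12 mm.
- stop_top (a point): Centre of the flat top of the black mushroom stop button; moves with it. Round head 64 mm in diameter, 11 thick; top 37 mm above the box top when out, 23 when fully in. Under it a 16 mm neck, then a 30 mm barrel that bars the fork until the button is pressed in. It may be pressed off-centre, and a fingertip may slide across it.
- stop (a joint): Travel of the stop button in m: 0 out, grows as it is pressed down, 0.014 fully in (hard stop). Its spring pushes back with about 6 N when out and 12 N when fully in, and returns it at once when let go. The fork passes over the barrel only from about 0.0125 on. Trapped by the plate and let go, it rests at about 0.0115.
- lug_top (a point): Middle of the top edge of the steel lock plate's upright lug; moves with the plate. Lug 36 mm wide along the station's x, 6 mm thick along its y, its top 44.5 mm above the box top (21 mm above the pressed head). In the station frame its centre is at y = -65 mm with the plate fully back, -39 mm with it home; its outer face 3 mm further out. It clears the head.
- lock_plate (a joint): Travel of the lock plate in m along the station's +y: 0 fully back, 0.026 home (hard stop). 5 mm plate on the box top; its fork (20 mm slot) takes the neck under the head. Friction 1.5 N, no spring: stays where left. With the button out the fork is stopped after about 7 mm. Fingers opened to about 56 mm can straddle both: one on the head, the other behind the lug, to press and draw together.
- start (a joint): Travel of the small metal start button (24 mm diameter, inside a 36 mm guard ring 12 mm high): 0 out, 0.005 in. Leave it alone.
- start_top (a point): Centre of the top of the start button, 11 mm above the box top.
- hammer: Loose hammer lying on the bench, 280 mm long along its x, beyond the +y end of the station. Leave it.
- tin: Loose round tin standing on the bench, 90 mm diameter, 110 mm high, 100 to 260 mm from the station's middle. Origin at the centre of its underside. Leave it.
- cone: Loose cone of thread standing on the bench, 68 mm diameter at the foot, 128 mm high, 100 to 260 mm from the station's middle. Origin at the centre of its underside. Leave it.

How it is judged:
At the end, for the whole second after the job is handed in: The stop button stays in (at least 9 of its 14 mm), trapped by the lock plate, which is home to within 5 mm of its 26 mm travel; the start button is out; hammer, tin and cone are within 30 mm of where they were (value of joint stop above 0.009 m and value of joint lock_plate above 0.021 m and value of joint start below 0.002 m and distance of each of hammer, tin, cone from where it was at the start of the episode below 0.03 m); the robot touches nothing.
It fails at once if the start button is pressed (value of joint start above 0.003 m).
It fails at once if the hammer is moved by more than 30 mm (distance of hammer from where it was at the start of the episode above 0.03 m).
It fails at once if the tin is moved or knocked over (distance of tin from where it was at the start of the episode above 0.03 m or angle between tin's own z axis and vertical above 0.3 rad).
It fails at once if the thread cone is moved or knocked over (distance of cone from where it was at the start of the episode above 0.03 m or angle between cone's own z axis and vertical above 0.3 rad).
It also fails if it takes over 32 s, if anything falls off the work surface, if the arm or the gripper's body presses on something with over 40 N, if the wrist force passes 120 N, or if a joint passes its speed limit or range.

## Working session

There is one attempt and no reset: what is moved stays moved. The work goes in short steps, Python scripts to look and compute and a tool call to move; the robot and the scene stay as the last step left them, time stands still between calls to the robot, and variables do not carry over. Pictures are saved under pics/ and viewed, at most 10 in all, crops included, and the job is handed in when it is done.

Besides the shell and the picture viewer there is one more tool, called as name([rows], argument=value, ...), one row to a line, values as JSON. step_arm: Moves the arm, as the interface text tells. Its arguments: {"type":"object","properties":{"moves":{"type":"array","items":{"type":"object","properties":{"rx":{"type":"number"},"ry":{"type":"number"},"rz":{"type":"number"},"dx":{"type":"number"},"dy":{"type":"number"},"dz":{"type":"number"},"gripper":{"type":"number"}}}},"grip_force":{"type":"number"}},"required":["moves"]}

```bash
mkdir -p pics
python3 - <<'E'
from bench import r
import cv2,numpy as np
o=r.get_obs();print(o['tcp_pos'],o['orientation'],o['grip_width'],r.tcp_to_tips,o['clock'])
for n in ["scene","side"]:
    f=r.grab_frame(n);cv2.imwrite(f"pics/{n}0.png",f)
    c=r.camera_info(n);print(n,c)
E
```

```text
[ 0.21137847 -0.64045643  0.25232891] [-3.09999157e+00 -4.98448423e-01  6.97761821e-04] 0.0849772529612633 0.022 0.0
scene {'mtx': array([[373.40311859,   0.        , 315.90611359],
       [  0.        , 373.40311859, 200.41534828],
       [  0.        ,   0.        ,   1.        ]]), 'rvec': array([ 2.08817121,  1.37063187, -0.52732488]), 'tvec': array([-0.25947093, -0.31482327,  1.23233722])}
side {'mtx': array([[412.90119063,   0.        , 315.80260961],
       [  0.        , 412.90119063, 201.78900364],
       [  0.        ,   0.        ,   1.        ]]), 'rvec': array([ 0.03552721, -2.90692726,  1.15520791]), 'tvec': array([0.56480174, 0.0496497 , 0.99917146])}
```

View pics/scene0.png

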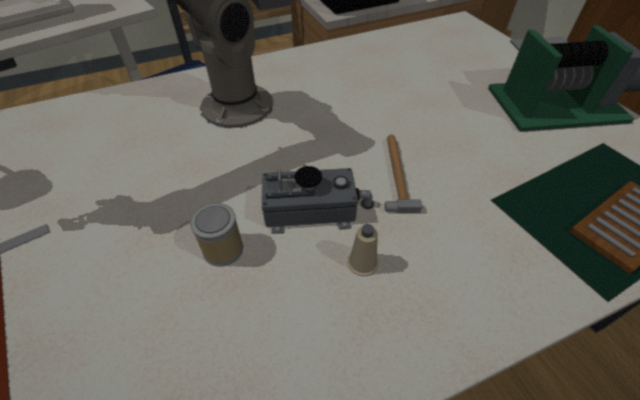

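View pics/side0.png

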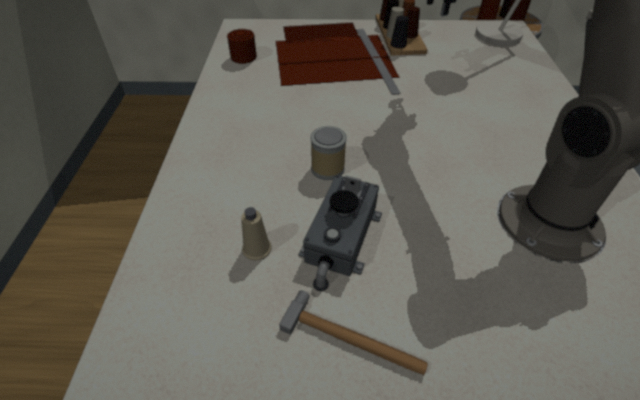

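The scene view shows the stop head at about (308,177), the start button at (341,183) and the lug near (280,182). In the side view the head is at (344,201), the start button at (332,235), and the tin is next to the lug end. Next I'll enlarge both views and triangulate.

```bash
cat > h.py <<'E'
import cv2,numpy as np
from bench import r
def P(n):
    c=r.camera_info(n);R=cv2.Rodrigues(c['rvec'])[0];return c['mtx'],R,c['tvec']
def plane(n,uv,z):
    K,R,t=P(n);d=R.T@np.linalg.inv(K)@np.array([*uv,1.]);o=-R.T@t
    return o+d*(z-o[2])/d[2]
def tri(a,b):
    M=[];
    Ps=[]
    for n in("scene","side"):
        K,R,t=P(n);Ps.append(K@np.c_[R,t])
    X=cv2.triangulatePoints(Ps[0],Ps[1],np.array(a,float).reshape(2,1),np.array(b,float).reshape(2,1))
    return (X[:3]/X[3]).ravel()
E
python3 - <<'E'
from h import *
res={}
for n,(x,y) in dict(scene=(308,177),side=(344,201)).items():
    f=cv2.imread(f"pics/{n}0.png");m=(f.max(2)<22).astype(np.uint8)
    k,l,s,c=cv2.connectedComponentsWithStats(m)
    for i in range(1,k):
        if abs(c[i]-[x,y]).max()<15 and s[i][4]>40:
            print(n,s[i],c[i],plane(n,c[i],.115));
    print(n,'start',plane(n,{'scene':(341,183),'side':(332,235)}[n],.091))
a=cv2.imread("pics/scene0.png")[160:240,250:380];b=cv2.imread("pics/side0.png")[170:295,290:390]
A=cv2.resize(a,None,fx=4,fy=4,interpolation=2);B=cv2.resize(b,None,fx=4,fy=4,interpolation=2)
A=cv2.resize(a,(390,240),interpolation=2);B=cv2.resize(b,(400,500),interpolation=2)
I=np.zeros((500,790,3),np.uint8);I[:240,:390]=A;I[:,390:]=B
cv2.imwrite("pics/crop.png",np.clip(I.astype(float)*1.8,0,255).astype(np.uint8))
E
```

```text
scene [295 167  27  20 415] [307.95903614 176.76626506] [0.50850584 0.04617774 0.115     ]
scene start [0.53610729 0.11712215 0.091     ]
side [330 191  28  22 499] [343.76152305 201.7254509 ] [0.50286142 0.05129124 0.115     ]
side start [0.52770052 0.12436697 0.091     ]
```

View pics/crop.png

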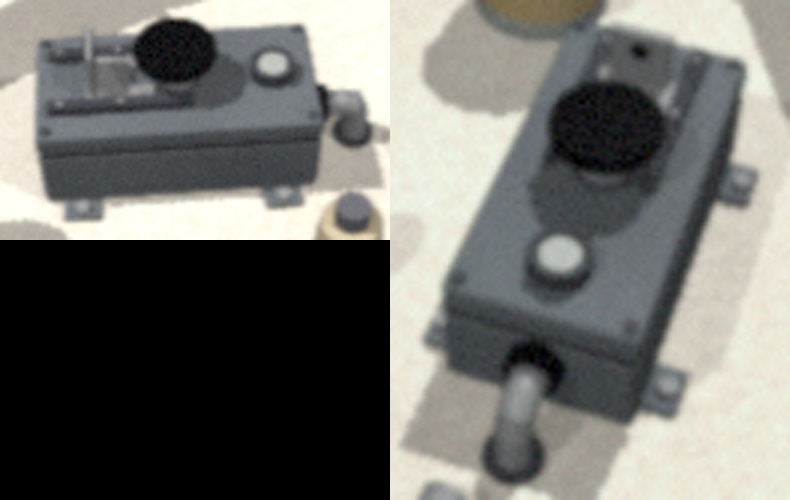

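The crop shows the box corners, rails, lug and head clearly, with the lug pulled back at the -y end. I'll fit the station pose from the top-face corners and locate the tin and cone.

Run:
```python
from h import *
S=[(263.3,174),(350,169.3),(356,204),(264,207.7)]
D=[(377.5,186.25),(355,256.25),(303.75,243.75),(336.25,176.25)]
L=np.array([(-55,-110),(-55,110),(55,110),(55,-110)])/1e3
for n,q in(("scene",S),("side",D)):
    W=np.array([plane(n,p,.08)[:2] for p in q]);print(n,W.round(3).tolist(),W.mean(0).round(4))
    H=(W-W.mean(0)).T@L;U,_,V=np.linalg.svd(H);R=U@V;print(np.degrees(np.arctan2(R[1,0],R[0,0])))
print('tri head',tri((307.96,176.77),(343.76,201.7)),'start',tri((341,182),(332,235)))
for a,b in zip(S,D): print(tri(a,b).round(4))
print('tin top',plane("scene",(215,220),.11),plane("side",(328.5,137),.11))
print('cone',plane("scene",(368.5,231),.128),plane("side",(251,213),.128))
```

```text
scene [[0.424, -0.037], [0.494, 0.162], [0.599, 0.125], [0.526, -0.068]] [0.5107 0.0453]
-19.73287322600566
side [[0.42, -0.034], [0.481, 0.169], [0.586, 0.14], [0.517, -0.066]] [0.501  0.0524]
-17.482120852651775
tri head [0.50312718 0.04753391 0.11035278] start [0.52800556 0.12066739 0.08580739]
[ 0.4199 -0.0365  0.0769]
[0.4825 0.1657 0.0717]
[0.5877 0.1304 0.0662]
[ 0.5186 -0.0689  0.0751]
tin top [ 0.54244334 -0.17678619  0.11      ] [ 0.53682526 -0.17992325  0.11      ]
cone [0.70619849 0.09316452 0.128     ] [0.69565189 0.09986557 0.128     ]
```

step_arm([
  {"rz":9.25,"gripper":0.35},
  {"rz":9.25},
  {"rz":9.25},
  {"rz":9.25},
  {"dx":4,"dy":-50},
  {"dx":4,"dy":-50},
  {"dx":4,"dy":-50},
  {"dx":4,"dy":-50},
  {"dx":4,"dy":-50},
  {"dx":4,"dy":-50},
  {"dx":4,"dy":-50},
  {"dx":4,"dy":-50},
  {"dx":4,"dy":-50},
  {"dx":4,"dy":-50},
  {"dx":4,"dy":-50},
  {"dx":4,"dy":-50},
  {"dx":4,"dy":-50},
  {"dx":4,"dy":-50},
])

```text
invalid input at $.moves[0]: expected keys rx, ry, rz, dx, dy, dz, gripper
```

Run:
```python
from h import *
o=r.get_obs();print(o['tcp_pos'],o['orientation'],o['grip_width'],o['clock'],o['contact_force'])
c=r.camera_info("wrist");f=r.grab_frame("wrist");cv2.imwrite("pics/w1.png",f)
np.savez("w1.npz",**c);print(c)
```

```text
[ 0.21140281 -0.64053153  0.25242845] [-3.10018285e+00 -4.98490597e-01  5.83286382e-04] 0.08519193573968761 0.1 [-0.15433005  0.09748914  0.93904053]
{'mtx': array([[309.70691629,   0.        , 317.2503936 ],
       [  0.        , 309.70691629, 198.6018406 ],
       [  0.        ,   0.        ,   1.        ]]), 'rvec': array([-2.35653064,  1.70511389,  0.2393237 ]), 'tvec': array([-0.67465039, -0.0343334 ,  0.37847094])}
```

View pics/w1.png

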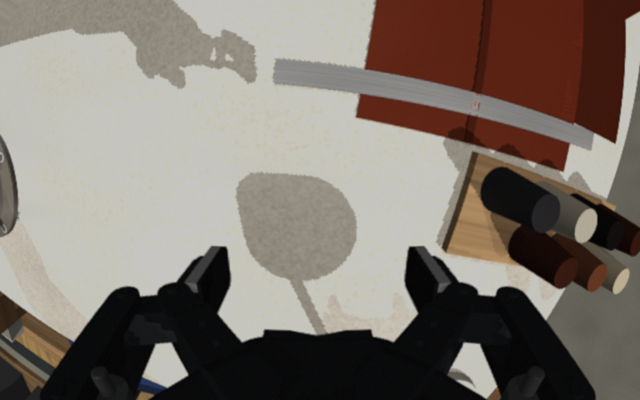

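The move was refused because every row needs all seven keys, so the arm hasn't moved. This wrist view only shows bare bench and the open fingers. I'll resend with all the keys.

step_arm([
  {"rx":0,"ry":0,"rz":9.25,"dx":0,"dy":0,"dz":0,"gripper":0.35},
  {"rx":0,"ry":0,"rz":9.25,"dx":0,"dy":0,"dz":0,"gripper":0.35},
  {"rx":0,"ry":0,"rz":9.25,"dx":0,"dy":0,"dz":0,"gripper":0.35},
  {"rx":0,"ry":0,"rz":9.25,"dx":0,"dy":0,"dz":0,"gripper":0.35},
  {"rx":0,"ry":0,"rz":0,"dx":4,"dy":-50,"dz":0,"gripper":0.35},
  {"rx":0,"ry":0,"rz":0,"dx":4,"dy":-50,"dz":0,"gripper":0.35},
  {"rx":0,"ry":0,"rz":0,"dx":4,"dy":-50,"dz":0,"gripper":0.35},
  {"rx":0,"ry":0,"rz":0,"dx":4,"dy":-50,"dz":0,"gripper":0.35},
  {"rx":0,"ry":0,"rz":0,"dx":4,"dy":-50,"dz":0,"gripper":0.35},
  {"rx":0,"ry":0,"rz":0,"dx":4,"dy":-50,"dz":0,"gripper":0.35},
  {"rx":0,"ry":0,"rz":0,"dx":4,"dy":-50,"dz":0,"gripper":0.35},
  {"rx":0,"ry":0,"rz":0,"dx":4,"dy":-50,"dz":0,"gripper":0.35},
  {"rx":0,"ry":0,"rz":0,"dx":4,"dy":-50,"dz":0,"gripper":0.35},
  {"rx":0,"ry":0,"rz":0,"dx":4,"dy":-50,"dz":0,"gripper":0.35},
  {"rx":0,"ry":0,"rz":0,"dx":4,"dy":-50,"dz":0,"gripper":0.35},
  {"rx":0,"ry":0,"rz":0,"dx":4,"dy":-50,"dz":0,"gripper":0.35},
  {"rx":0,"ry":0,"rz":0,"dx":4,"dy":-50,"dz":0,"gripper":0.35},
  {"rx":0,"ry":0,"rz":0,"dx":4,"dy":-50,"dz":0,"gripper":0.35},
])

```text
clock: 2.4
tcp_pos: [0.4898, 0.0053, 0.2533]
orientation: [3.099, -0.512, 0.0]
contact_force: [0.3, -0.4, 0.2]
grip_width: 0.0575
gripper_force: 0.0
```

Run:
```python
from h import *
o=r.get_obs();print(o['tcp_pos'],o['orientation'],o['grip_width'],o['clock'],o['contact_force'])
c=r.camera_info("wrist");f=r.grab_frame("wrist");cv2.imwrite("pics/w2.png",f)
np.savez("w2.npz",**c)
R=cv2.Rodrigues(c['rvec'])[0];print(-R.T@c['tvec'],R)
```

```text
[0.48976807 0.00534183 0.2532759 ] [ 3.09949627e+00 -5.11602953e-01  1.44821302e-04] 0.05749917007946306 2.4 [ 0.33622571 -0.42125217  0.20329687]
[ 0.55598407 -0.01713684  0.37329125] [[-3.22337561e-01 -9.46624442e-01  8.13518300e-04]
 [-9.10664863e-01  3.10327260e-01  2.72738886e-01]
 [-2.58433753e-01  8.71731449e-02 -9.62087750e-01]]
```

View pics/w2.png

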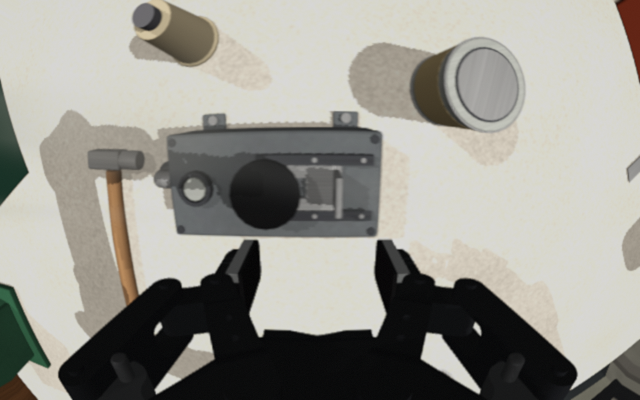

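In the wrist view the head is centred at (265,193), the start button at (196,187) and the lug's top edge at about (339,194). The box appears level in the image, so the yaw matches.

Run:
```python
from h import *
c=np.load("w2.npz");K=c['mtx'];R=cv2.Rodrigues(c['rvec'])[0];C=-R.T@c['tvec']
f=cv2.imread("pics/w2.png")
m=(f[150:238,225:305].max(2)<32).astype(np.uint8)
k,l,s,ce=cv2.connectedComponentsWithStats(m);i=1+s[1:,4].argmax();h=ce[i]+[225,150];print(s[i],h)
g=f[165:222,328:350].max(2).astype(int);mm=g>125;ys,xs=np.nonzero(mm);print('lug',xs.min()+328,xs.max()+328,ys.min()+165,ys.max()+165);lug=(xs.mean()+328,ys.mean()+165)
o=r.get_obs();T=cv2.Rodrigues(o['orientation'])[0]
def cast(uv,z):
    p=(np.array(uv)-K[:2,2])/K[0,0];t=np.hypot(*p);d=R.T@np.array([*(p/t*np.sin(t)),np.cos(t)]);return C+d*(z-C[2])/d[2]
for n,uv,z in [("head",h,.115),("start",(196,187),.091),("lug",lug,.1245),("c1",(173,141),.08),("c2",(379,137),.08),("c3",(375,227),.08),("c4",(181,230),.08)]:
    w=cast(uv,z);print(n,uv,w.round(4),'tool',(T.T@(w-o['tcp_pos'])*1000).round(1))
```

```text
[   5   33   68   46 2254] [262.55989352 205.03593611]
lug 328 341 166 217
head [262.55989352 205.03593611] [0.4966 0.0538 0.115 ] tool [ -8.7 -39.6 138.9]
start (196, 187) [0.5301 0.118  0.091 ] tool [   2.9 -111.   163.3]
lug (np.float64(337.2093023255814), np.float64(192.12790697674419)) [ 0.4891 -0.0121  0.1245] tool [  4.9  25.2 129.1]
c1 (173, 141) [0.5822 0.1287 0.08  ] tool [  49.  -137.4  174.5]
c2 (379, 137) [ 0.5161 -0.0662  0.08  ] tool [ 47.5  68.3 173.5]
c3 (375, 227) [ 0.4294 -0.0369  0.08  ] tool [-44.   67.7 173.4]
c4 (181, 230) [0.4914 0.1615 0.08  ] tool [ -47.5 -140.1  174.4]
```

step_arm([
  {"rx":0,"ry":0,"rz":0,"dx":2,"dy":6,"dz":0,"gripper":0.45},
  {"rx":0,"ry":0,"rz":0,"dx":0,"dy":0,"dz":25,"gripper":0.45},
  {"rx":0,"ry":0,"rz":0,"dx":0,"dy":0,"dz":25,"gripper":0.45},
  {"rx":0,"ry":0,"rz":0,"dx":0,"dy":0,"dz":25,"gripper":0.45},
  {"rx":0,"ry":0,"rz":0,"dx":0,"dy":0,"dz":25,"gripper":0.45},
  {"rx":0,"ry":0,"rz":0,"dx":0,"dy":0,"dz":0,"gripper":0.45},
])

```text
clock: 3.2
tcp_pos: [0.4876, -0.0042, 0.1518]
orientation: [3.098, -0.514, -0.007]
contact_force: [0.0, 0.5, 0.4]
grip_width: 0.0619
gripper_force: 0.0
```

Run:
```python
from h import *
f=r.grab_frame("wrist");a=f[120:330,190:470];a=cv2.resize(a,(780,585),interpolation=2)
cv2.imwrite("pics/w3.png",np.clip(a*1.5,0,255).astype(np.uint8))
```

```text
(no output)
```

View pics/w3.png

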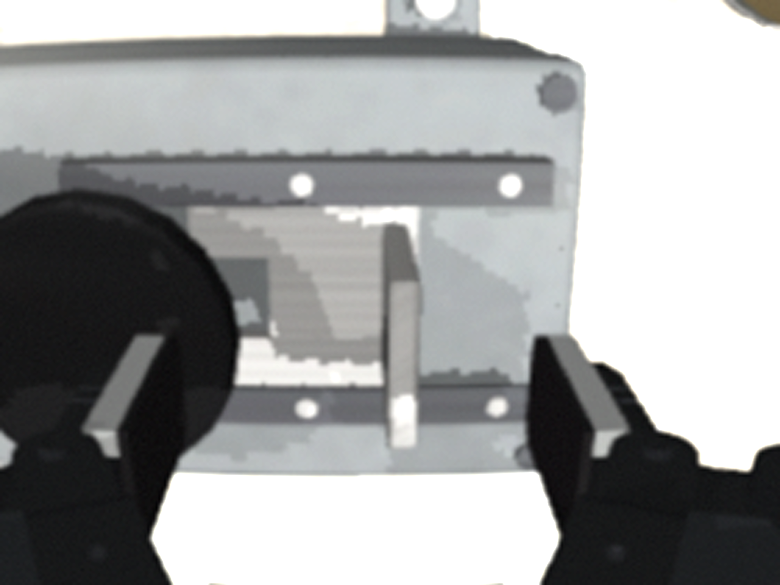

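The fingers straddle the head and lug. The right finger's inner face (crop x 535) is well clear of the lug's outer face (x 418), and the left finger covers about 12 mm of the head. That suggests the tool is about 12 mm too far toward -y, so I'll check that it has settled.

Run:
```python
from h import *
o=r.get_obs();T=cv2.Rodrigues(o['orientation'])[0]
print(o['tcp_pos'],T.round(3),o['grip_width'],o['clock'],np.abs(o['qvel']).max())
print('station in tool mm',T.T@(np.array([.503,.0477,.115])-o['tcp_pos'])*1e3)
c=r.camera_info("wrist");K=c['mtx'];R=cv2.Rodrigues(c['rvec'])[0];C=-R.T@c['tvec']
for n,uv,z in [("lugmid",(190+404/2.786,120+335/2.786),.1245),("headedge",(190+238/2.786,120+340/2.786),.117)]:
    p=(np.array(uv)-K[:2,2])/K[0,0];t=np.hypot(*p);d=R.T@np.array([*(p/t*np.sin(t)),np.cos(t)]);w=C+d*(z-C[2])/d[2];print(n,w,T.T@(w-o['tcp_pos'])*1e3)
```

```text
[ 0.48863157 -0.00379405  0.1530008 ] [[ 0.946 -0.323 -0.002]
 [-0.323 -0.946 -0.001]
 [-0.002  0.001 -1.   ]] 0.062166268056544995 3.25 0.02652482562804224
station in tool mm [ -2.96466255 -53.42260253  37.93924747]
lugmid [ 0.49050561 -0.01432682  0.1245    ] [ 5.22101185  9.32814431 28.50392947]
headedge [0.49675749 0.01773772 0.117     ] [  0.79773112 -23.04699935  35.97089082]
```

step_arm([
  {"rx":0,"ry":0,"rz":0,"dx":0,"dy":-7,"dz":0,"gripper":0.45},
  {"rx":0,"ry":0,"rz":0,"dx":0,"dy":-7,"dz":0,"gripper":0.45},
  {"rx":0,"ry":0,"rz":0,"dx":0,"dy":0,"dz":0,"gripper":0.45},
  {"rx":0,"ry":0,"rz":0,"dx":0,"dy":0,"dz":6,"gripper":0.45},
  {"rx":0,"ry":0,"rz":0,"dx":0,"dy":0,"dz":6,"gripper":0.45},
  {"rx":0,"ry":0,"rz":0,"dx":0,"dy":0,"dz":6,"gripper":0.45},
  {"rx":0,"ry":0,"rz":0,"dx":0,"dy":0,"dz":0,"gripper":0.45},
  {"rx":0,"ry":0,"rz":0,"dx":0,"dy":0,"dz":0,"gripper":0.45},
])

```text
clock: 4.25
tcp_pos: [0.4939, 0.0108, 0.1353]
orientation: [-3.1, 0.511, 0.0]
contact_force: [-0.1, 0.7, 0.3]
grip_width: 0.062
gripper_force: 0.0
```

step_arm([
  {"rx":0,"ry":0,"rz":0,"dx":0,"dy":0,"dz":4,"gripper":0.45},
  {"rx":0,"ry":0,"rz":0,"dx":0,"dy":0,"dz":4,"gripper":0.45},
  {"rx":0,"ry":0,"rz":0,"dx":0,"dy":0,"dz":0,"gripper":0.45},
])

```text
clock: 4.62
tcp_pos: [0.4945, 0.0109, 0.1278]
orientation: [-3.099, 0.511, -0.002]
contact_force: [-1.1, 1.0, 7.2]
grip_width: 0.0619
gripper_force: 3.7
```

step_arm([
  {"rx":0,"ry":0,"rz":0,"dx":0,"dy":0,"dz":4,"gripper":0.45},
  {"rx":0,"ry":0,"rz":0,"dx":0,"dy":0,"dz":4,"gripper":0.45},
  {"rx":0,"ry":0,"rz":0,"dx":0,"dy":0,"dz":3,"gripper":0.45},
  {"rx":0,"ry":0,"rz":0,"dx":0,"dy":0,"dz":0,"gripper":0.45},
])

```text
clock: 5.12
tcp_pos: [0.4948, 0.011, 0.1191]
orientation: [3.1, -0.511, 0.004]
contact_force: [-10.9, -2.0, 32.1]
grip_width: 0.0622
gripper_force: 16.1
```

Run:
```python
from h import *
f=r.grab_frame("wrist");a=f[120:330,190:470];a=cv2.resize(a,(780,585),interpolation=2)
cv2.imwrite("pics/w4.png",np.clip(a*1.5,0,255).astype(np.uint8));o=r.get_obs();print(o['tcp_pos'],o['contact_force'],o['moment'])
```

```text
[0.49477227 0.01098549 0.11913145] [-11.11629604  -2.03357745  31.97929655] [0.60077003 1.97781031 0.27001601]
```

View pics/w4.png

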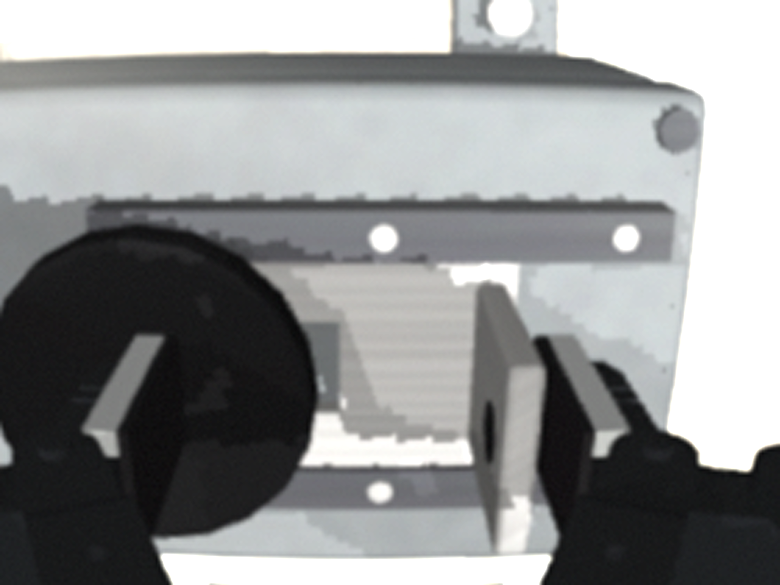

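The picture shows the left finger on the head and the right finger just behind the lug. At 32 N the button is on its hard stop, so I'll draw the plate now.

step_arm([
  {"rx":0,"ry":0,"rz":0,"dx":0,"dy":-4,"dz":0,"gripper":0.45},
  {"rx":0,"ry":0,"rz":0,"dx":0,"dy":-4,"dz":0,"gripper":0.45},
  {"rx":0,"ry":0,"rz":0,"dx":0,"dy":-4,"dz":0,"gripper":0.45},
  {"rx":0,"ry":0,"rz":0,"dx":0,"dy":-4,"dz":0,"gripper":0.45},
  {"rx":0,"ry":0,"rz":0,"dx":0,"dy":-4,"dz":0,"gripper":0.45},
  {"rx":0,"ry":0,"rz":0,"dx":0,"dy":-4,"dz":0,"gripper":0.45},
])

```text
clock: 5.92
tcp_pos: [0.4957, 0.0142, 0.1194]
orientation: [3.07, -0.529, -0.016]
contact_force: [-34.1, -58.5, 75.8]
grip_width: 0.062
gripper_force: 38.5
```

The tool stuck after 3.5 mm, probably from too much pressing and friction on the head. I'll ease the sideways command and check the forces.

step_arm([
  {"rx":0,"ry":0,"rz":0,"dx":0,"dy":8,"dz":0,"gripper":0.45},
  {"rx":0,"ry":0,"rz":0,"dx":0,"dy":8,"dz":0,"gripper":0.45},
  {"rx":0,"ry":0,"rz":0,"dx":0,"dy":4,"dz":0,"gripper":0.45},
  {"rx":0,"ry":0,"rz":0,"dx":0,"dy":0,"dz":0,"gripper":0.45},
])

```text
clock: 6.42
tcp_pos: [0.4975, 0.0152, 0.1191]
orientation: [-3.098, 0.512, -0.008]
contact_force: [-5.4, -0.8, 24.3]
grip_width: 0.062
gripper_force: 12.4
```

Run:
```python
from h import *
o=r.get_obs();T=cv2.Rodrigues(o['orientation'])[0];print(o['tcp_pos'],T.T@o['contact_force'],T.T@o['moment'],T.round(3))
f=r.grab_frame("side");a=f[165:275,285:395];A=cv2.resize(a,(550,550),interpolation=2)
cv2.imwrite("pics/s2.png",np.clip(A*1.8,0,255).astype(np.uint8))
```

```text
[0.49748741 0.0152181  0.11912939] [ -4.69392725   2.40030255 -24.2910412 ] [ 0.39653361 -1.07704465 -0.08866752] [[ 0.947 -0.322  0.006]
 [-0.322 -0.947  0.001]
 [ 0.005 -0.003 -1.   ]]
```

View pics/s2.png

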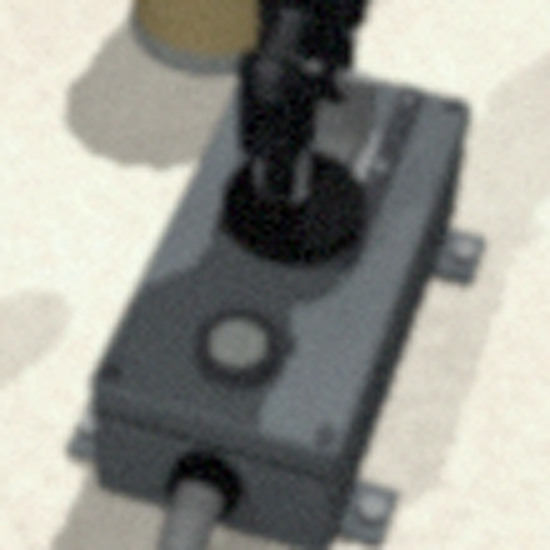

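The side view shows the head down and the start button untouched. The height held at 0.1191 under 24–76 N, so the button is on its hard stop. I'll press more lightly and draw in small steps.

step_arm([
  {"rx":0,"ry":0,"rz":0,"dx":0,"dy":0,"dz":-1,"gripper":0.45},
  {"rx":0,"ry":0,"rz":0,"dx":0,"dy":-3,"dz":0,"gripper":0.45},
  {"rx":0,"ry":0,"rz":0,"dx":0,"dy":-3,"dz":0,"gripper":0.45},
  {"rx":0,"ry":0,"rz":0,"dx":0,"dy":0,"dz":0,"gripper":0.45},
])

```text
clock: 6.98
tcp_pos: [0.4976, 0.0159, 0.1194]
orientation: [3.094, -0.517, 0.002]
contact_force: [-8.0, -13.7, 26.0]
grip_width: 0.0618
gripper_force: 13.0
```

step_arm([
  {"rx":0,"ry":0,"rz":0,"dx":0,"dy":0,"dz":-1,"gripper":0.45},
  {"rx":0,"ry":0,"rz":0,"dx":0,"dy":-2,"dz":0,"gripper":0.45},
  {"rx":0,"ry":0,"rz":0,"dx":0,"dy":-2,"dz":0,"gripper":0.45},
  {"rx":0,"ry":0,"rz":0,"dx":0,"dy":0,"dz":0,"gripper":0.45},
])

```text
clock: 7.48
tcp_pos: [0.4982, 0.0184, 0.1195]
orientation: [3.092, -0.518, 0.0]
contact_force: [-6.1, -16.6, 18.3]
grip_width: 0.062
gripper_force: 9.6
```

step_arm([
  {"rx":0,"ry":0,"rz":0,"dx":0,"dy":-2,"dz":0,"gripper":0.45},
  {"rx":0,"ry":0,"rz":0,"dx":0,"dy":-2,"dz":0,"gripper":0.45},
  {"rx":0,"ry":0,"rz":0,"dx":0,"dy":-2,"dz":0,"gripper":0.45},
  {"rx":0,"ry":0,"rz":0,"dx":0,"dy":0,"dz":0,"gripper":0.45},
])

```text
clock: 7.98
tcp_pos: [0.5007, 0.0257, 0.1195]
orientation: [3.094, -0.516, 0.002]
contact_force: [-3.5, -11.8, 15.9]
grip_width: 0.0617
gripper_force: 7.8
```

step_arm([
  {"rx":0,"ry":0,"rz":0,"dx":0,"dy":-2,"dz":0.3,"gripper":0.45},
  {"rx":0,"ry":0,"rz":0,"dx":0,"dy":-2,"dz":0,"gripper":0.45},
  {"rx":0,"ry":0,"rz":0,"dx":0,"dy":-2,"dz":0,"gripper":0.45},
  {"rx":0,"ry":0,"rz":0,"dx":0,"dy":-2,"dz":0,"gripper":0.45},
  {"rx":0,"ry":0,"rz":0,"dx":0,"dy":0,"dz":0,"gripper":0.45},
])

```text
clock: 8.6
tcp_pos: [0.5033, 0.0326, 0.1194]
orientation: [3.093, -0.517, 0.002]
contact_force: [-4.7, -13.3, 18.4]
grip_width: 0.0619
gripper_force: 9.3
```

step_arm([
  {"rx":0,"ry":0,"rz":0,"dx":0,"dy":-2,"dz":0,"gripper":0.45},
  {"rx":0,"ry":0,"rz":0,"dx":0,"dy":-2,"dz":0,"gripper":0.45},
  {"rx":0,"ry":0,"rz":0,"dx":0,"dy":-2,"dz":0,"gripper":0.45},
  {"rx":0,"ry":0,"rz":0,"dx":0,"dy":-2,"dz":0,"gripper":0.45},
  {"rx":0,"ry":0,"rz":0,"dx":0,"dy":0,"dz":0,"gripper":0.45},
])

```text
clock: 9.22
tcp_pos: [0.5049, 0.0373, 0.1194]
orientation: [3.089, -0.52, -0.001]
contact_force: [-8.1, -20.8, 24.5]
grip_width: 0.0619
gripper_force: 17.3
```

step_arm([
  {"rx":0,"ry":0,"rz":0,"dx":0,"dy":-2,"dz":-0.4,"gripper":0.45},
  {"rx":0,"ry":0,"rz":0,"dx":0,"dy":-2,"dz":-0.4,"gripper":0.45},
  {"rx":0,"ry":0,"rz":0,"dx":0,"dy":0,"dz":0,"gripper":0.45},
])

```text
clock: 9.6
tcp_pos: [0.505, 0.0375, 0.1194]
orientation: [3.084, -0.523, -0.005]
contact_force: [-9.6, -30.9, 22.1]
grip_width: 0.062
gripper_force: 23.7
```

Run:
```python
from h import *
f=r.grab_frame("wrist");a=f[120:330,190:470];a=cv2.resize(a,(780,585),interpolation=2)
cv2.imwrite("pics/w5.png",np.clip(a*1.5,0,255).astype(np.uint8))
```

```text
(no output)
```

View pics/w5.png

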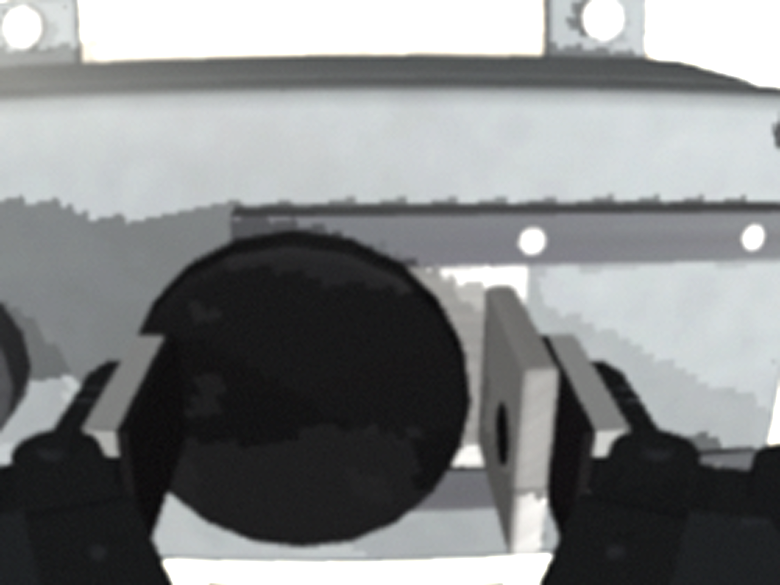

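The plate stopped at the same spot under a higher side force, and the lug sits right by the head, so it is home. I'll ease the side load and lift straight up.

step_arm([
  {"rx":0,"ry":0,"rz":0,"dx":0,"dy":4,"dz":0,"gripper":0.45},
  {"rx":0,"ry":0,"rz":0,"dx":0,"dy":4,"dz":0,"gripper":0.45},
  {"rx":0,"ry":0,"rz":0,"dx":0,"dy":1,"dz":-2,"gripper":0.45},
  {"rx":0,"ry":0,"rz":0,"dx":0,"dy":1,"dz":-4,"gripper":0.45},
  {"rx":0,"ry":0,"rz":0,"dx":0,"dy":0,"dz":-10,"gripper":0.45},
  {"rx":0,"ry":0,"rz":0,"dx":0,"dy":0,"dz":-20,"gripper":0.45},
  {"rx":0,"ry":0,"rz":0,"dx":0,"dy":0,"dz":-30,"gripper":0.45},
  {"rx":0,"ry":0,"rz":0,"dx":0,"dy":0,"dz":-30,"gripper":0.45},
  {"rx":0,"ry":0,"rz":0,"dx":0,"dy":0,"dz":-20,"gripper":0.45},
  {"rx":0,"ry":0,"rz":0,"dx":0,"dy":0,"dz":0,"gripper":0.45},
  {"rx":0,"ry":0,"rz":0,"dx":0,"dy":0,"dz":0,"gripper":0.45},
])

```text
clock: 11.02
tcp_pos: [0.5032, 0.0398, 0.2343]
orientation: [-3.1, 0.51, 0.001]
contact_force: [1.0, 0.1, -0.7]
grip_width: 0.0619
gripper_force: 0.0
```

Run:
```python
from h import *
f=r.grab_frame("wrist");a=f[90:270,150:450]
I=cv2.resize(a,(600,360),interpolation=2)
b=r.grab_frame("scene")[155:235,250:380];b=cv2.resize(b,(390,240),interpolation=2)
J=np.zeros((600,600,3),np.uint8);J[:360]=I;J[360:,:390]=b
cv2.imwrite("pics/w6.png",np.clip(J*1.4,0,255).astype(np.uint8));print(r.get_obs()['contact_force'])
```

```text
[-0.00769784 -0.00360994  0.07998822]
```

View pics/w6.png

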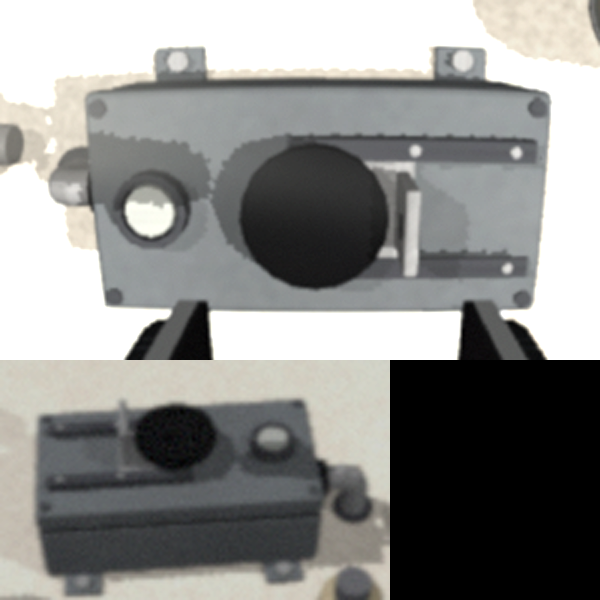

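The lug centre is now about 42 mm from the head centre by image scale, so the plate is home. The head stays down, the start button looks untouched and nothing touches the robot.

```bash
python3 -c "
from bench import r
print(r.hand_in())"
```

```text
the job is handed in; nothing more can be done
None
```

I pressed the stop button fully in, slid the lock plate home so the button stays down, and handed the job in at about 11 s; I steered clear of the start button, hammer, tin and cone, and hand-in gave no verdict.

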